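Seat a printer's build plate and snap its seesaw catch over

TASK

Push the build plate by its upturned lip gently back along the printer bed, with no more than 15 N, until it is fully home against the rear stops. Then push the pad of the seesaw catch down past its centre so that it snaps over in front of the plate, keep it pressed at its home stop with about 13 N (not over 20 N) for a second so that it beds, and let go. Leave everything else where it is.

Things in the scene. Friction and masses are not known exactly. Their poses are not given: they have to be found in the camera images.
- bed: Fixed printer bed base: white housing 280 x 240 x 35 mm with a dark deck on it, top at 57 mm. Origin on the table under the deck; x to the rear (away from the apron), y left. Housing front at x -165, deck x -85 to 100 mm. Low side guides leave the plate 2 mm play. Two rear stop pins at y +-60 mm: the plate's origin is at x = 0 here when it rests on both, but poses are not exact enough to stop by.
- plate: Loose bronze-brown metal build plate 180 x 180 x 4 mm, about 0.4 kg, on the deck, pulled 15 to 30 mm forward of home. Origin at the centre of its underside; axes as the bed's. A lip 50 mm wide, 4 mm thick stands at its front edge, centred at y +15 mm, top 22 mm above the underside. Two prints up to 30 mm high on its rear half. Sticks at first (to 9 N), then slides at 2 to 4 N.
- lip (a point): Centre of the lip's front (robot-side) face, 9 mm above the plate's top and 9 mm below the lip's top; push here towards the bed's +x. In front of it the apron lies 35 mm lower. Axes as the plate's.
- catch_mount: Steel bracket 30 x 40 mm fixed on the apron right of the lip; black seesaw catch, bar 86 x 24 mm, on a pivot along y above this origin (on the apron, 35 mm above the table; axes as the bed's). The pivot height is screw-set anywhere from 23 to 31 mm above the origin and is not measured: feel for it. A nose at the bar's +x end drops 3 mm in front of the plate if that is home; else it lands on it.
- catch (a joint): Catch angle: 0 open (+x end up), 0.25 centre, 0.5 home (level, firm stop: 10 N or more per mm). Grey press pad 22 x 24 mm on the +x arm; pad centre is 28 mm ahead (+x) of and 29 mm above the pivot when open, 38 ahead and 12 above when home. Bistable: up to 12 N straight down on the pad moves it, less towards the centre; past that it snaps away from the finger to the stop and stays.
- nozzle_tub: small clear round tub, 32 mm across, 22 mm high, standing on the printer bed's front apron at its left corner. Bystander; origin at the centre of its underside.
- spray_bottle: capped bottle, 60 mm across, 150 mm high, left of the bed. Bystander; origin at the centre of its underside.
- glue_stick: white upright stick, 26 mm across, 90 mm high, left of the bed. Bystander; origin at the centre of its underside.
- scraper: flat scraper lying right of the bed, 200 mm long. Bystander.
- printed_vase: small printed vase, 66 mm across, 80 mm high, right of the bed. Bystander; origin at the centre of its underside.
- scrap_tray: open grey tray 100 x 80 x 30 mm, towards the left. Bystander; origin at the centre of its underside.
- spool: filament spool lying flat, 200 mm across, 64 mm high, far right. Bystander; origin at the centre of its underside.

How it is judged (in metres and radians):
On the way, in this order (a step that is already met when the one before it is completed fails the run):
1. the plate is pushed home against the rear stops (within 2 mm) (x of plate in the frame of bed above -0.002 m), for 0.2 s.
2. the catch has snapped home and is kept pressed there with at least 9 N for half a second (x of plate in the frame of bed above -0.002 m and value of joint catch above 0.46 rad and contact force between the fingers and catch_mount above 9 N), for 0.5 s.
At the end, for the whole second after the job is handed in: The plate rests home against the rear stops (within 2 mm), the catch is snapped over and home (at least 0.46 of its 0.5 rad), and both are still (x of plate in the frame of bed above -0.002 m and value of joint catch above 0.46 rad and linear speed of plate below 0.02 m/s and velocity of joint catch below 0.1 rad/s); the robot touches nothing.
It fails at once if the plate is pushed with more than 20 N (contact force between any of the fingers, the arm and plate above 20 N).
It fails at once if the catch or its bracket is pushed with more than 22 N (contact force between any of the fingers, the arm and catch_mount above 22 N).
It fails at once if a bystander is moved by more than 20 mm (distance of any of nozzle_tub, spray_bottle, glue_stick, scraper, printed_vase, scrap_tray, spool from where it was at the start of the episode above 0.02 m).
It also fails if it takes over 61 s, if anything falls off the work surface, if the arm or the gripper's body presses on something with over 40 N, if the wrist force passes 120 N, or if a joint passes its speed limit or range.

ROBOT

A 6-joint arm with a two-finger parallel gripper is mounted at the origin on the work surface. World frame = base frame: x ahead of the robot, y to its left, z up, the work surface at z = 0. Lengths are in m, angles in degrees, forces in N, time in s.
With the tool pointing down it reaches from about 0.35 to 0.875 m from the base axis. Payload 4.2 kg.
Tool frame: the origin (TCP) lies on the centre line of the jaws, within the pads' length; the fingertips stand 19 mm ahead of it and the grasp point (between the pads) is the TCP; x points along the fingers, y is the direction in which the jaws open and shut, and the axes are right-handed (so a half turn about x gives the same grasp; the last joint's range is limited). The gripper opens to 87 mm and grips with 3 to 60 N. Pads are 19 mm wide; open, the fingers measure 117 mm over their backs; the gripper's body (75 mm by 190 mm) begins 51 mm behind the grasp point.
Start: joints at [-48.438, 22.042, 0.453, 0, -68.411, -14.817], TCP at [0.281, -0.558, 0.242] pointing down, gripper open.
Joint ranges: [-179.83, 179.83], [-69.29, 118.12], [-61.27, 80.66], [-181.25, 117.63], [-171.15, -9.14], [-177.46, 177.46]. Speed limits (degrees/s): [159.86, 159.86, 180, 180, 180, 180].

INTERFACE

Orientations are given as a 3x3 rotation matrix whose columns are the frame's x, y, z axes.
In Python, from station import r, viewer, job, spotter gives the robot as it stands.
- The arm moves only by the tool play_rows, never from a script. Its argument "commands" is a list of rows, each an object of numbers: "fingers": the gripper command: -1 is fully open, 1 is shut, values between are in proportion; "tx", "ty", "tz": the shift along the tool's x, y, z normalised to -1 to 1, where 1 is 750 mm; "ax", "ay", "az": the turn, a rotation vector about the tool's x, y, z normalised to -1 to 1, where 1 is pi rad. In form: [{"fingers": .., "tx": .., "ty": .., "tz": .., "ax": .., "ay": .., "az": ..}, ...]. A call has 1 to 5 rows; each row is the pose to reach, as a shift and turn from the pose commanded when the call began, along the tool's axes at that moment, turning the shorter way round; what a row does not reach only later rows make up. A row lasts 1/12 s, in which the tool goes at most 41.7 mm and 7.16 degrees, less where a joint would pass 70% of its speed; a pose out of reach is approached as far as the arm can. A call with a number of a shift or a turn outside -1 to 1 is refused whole. A call with a gripper value outside its range is refused whole. The fingers move at their own pace and stop on an object; the grip force is fixed at half the most. Time passes only in rows, so rows that repeat a pose let the fingers close. It gives the time, the measured TCP pose, the force and the opening at its end, in the units of the state.
- r.sense(): the state, without advancing time (a new reading comes with each control period).
- viewer.capture(name): name is "scene" or "side" or "wrist"; returns a dict with "image" (400x640x3 uint8, red, green, blue), "fx", "fy", "cx", "cy" (pixels), "R" (3x3) and "t" (3): a world point X has camera coordinates R X + t; the wrist camera has in their place "mount" (4x4, takes a point from camera to tool coordinates, whose origin is the TCP and whose axes are the tool frame's). Camera axes: x right, y down, z forward; pixel columns grow to the right and rows downward; lengths in m; the calibration is good to about 2 mm. A picture is of the moment at which its call begins: read the wrist's pose just before it. There is no depth.
- job.finish_job(): hands the job in, once; it reports no verdict.
Trained networks look in a picture, given as the dict that the camera call returned (one of the last four; its "shot" number tells which), for a name from the list of things; names that differ only in an ending like _2 or _b are one class to them, and where a whole thing is asked for, a point or a joint stands for the part that bears it (a point fixed in the world has none). Each returns a list of dicts, best first, with "score" (0 to 1); they miss things now and then, are a little off and sometimes report something else, mostly with a low value. They report only what shows in the picture. A call takes as long as a camera call.
- spotter.find_in(name, picture): "uv" ([column, row] in pixels, amid what is visible of it).
- spotter.silhouettes(name, picture): "region" (400x640 bool, what is visible of it) and "uv" ([column, row] in pixels, amid what is visible of it).
The state is a dict: "time_s": time; "joints": joint angles; "joint_velocities": joint speeds; "effort": joint torques, N m; "tcp_pos": TCP position; "ee_rot": TCP orientation; "wrist_force": force on the tool from outside, world axes, zero at the start; "moment": the same for the moment, N m; "gripper_width": opening from 0.0 (shut) to 1.0 (fully open).
Only numpy, scipy, OpenCV 4.12 (cv2) and the standard library are available. Lean on these libraries where they do the work, as an engineer would, in place of code of your own. Each camera call takes 0.05 s, during which the arm holds its last target. There are 200 camera calls.

## Working session

There is one attempt and no reset: what is moved stays moved. The work goes in short steps, Python scripts to look and compute and a tool call to move; the robot and the scene stay as the last step left them, time stands still between calls to the robot, and variables do not carry over. Pictures are saved under pics/ and viewed, about 8 in all and at most 12, crops included, and the job is handed in when it is done.

Besides the shell and the picture viewer there is one more tool, called in YAML: its name, and indented under it one key for each argument. play_rows: Moves the arm, as the interface text tells. Its arguments: {"type":"object","properties":{"commands":{"type":"array"}},"required":["commands"]}

```bash
mkdir -p pics; ls; cat > h.py <<'E'
import numpy as np, cv2
from station import r, viewer, job, spotter
def ray(p,uv):
    d=np.array([(uv[0]-p["cx"])/p["fx"],(uv[1]-p["cy"])/p["fy"],1.])
    if "mount" in p:
        M=np.array(p["mount"]); s=p["state"]; R=np.array(s["ee_rot"]); t=np.array(s["tcp_pos"])
        return R@M[:3,3]+t, R@M[:3,:3]@d
    R=np.array(p["R"]); return -R.T@np.array(p["t"]), R.T@d
def atz(p,uv,z):
    o,d=ray(p,uv); return o+d*(z-o[2])/d[2]
def proj(p,X):
    if "mount" in p:
        M=np.array(p["mount"]); s=p["state"]
        T=np.array(s["ee_rot"]).T@(np.array(X)-s["tcp_pos"]); c=M[:3,:3].T@(T-M[:3,3])
    else: c=np.array(p["R"])@X+np.array(p["t"])
    return [p["fx"]*c[0]/c[2]+p["cx"],p["fy"]*c[1]/c[2]+p["cy"]]
def cap(n):
    s=r.sense(); p=viewer.capture(n); p["state"]=s; return p
def save(p,f): cv2.imwrite("pics/"+f,cv2.cvtColor(p["image"],cv2.COLOR_RGB2BGR))
E
python3 - <<'E'
from h import *
np.set_printoptions(precision=4,suppress=True)
s=r.sense(); print({k:s[k] for k in("time_s","tcp_pos","ee_rot","wrist_force")})
P=[]
for n in("scene","side"):
    p=cap(n); P.append(p["image"])
    o,d=ray(p,(320,200)); print(n,p["fx"],o,d)
    for k in("bed","plate","lip","catch_mount","catch","nozzle_tub","spool","printed_vase"):
        f=spotter.find_in(k,p)[:2]
        print(k,[(np.round(q["uv"]),round(q["score"],2),atz(p,q["uv"],{"lip":.07,"plate":.061,"catch_mount":.06,"catch":.06,"nozzle_tub":.046}.get(k,.05))) for q in f])
    save(p,n+"0.png")
E
```

```text
pics
{'time_s': 0.0, 'tcp_pos': array([ 0.281 , -0.5576,  0.2405]), 'ee_rot': array([[-0.0011, -0.4499,  0.8931],
       [ 0.0019,  0.8931,  0.4499],
       [-1.    ,  0.0022, -0.0001]]), 'wrist_force': array([-0.3228, -0.4655, -0.6351])}
scene 468.0495367728572 [1.2907 0.44   1.5235] [-0.4357 -0.2901 -0.8521]
bed [(array([322., 246.]), 0.68, array([0.6941, 0.0454, 0.05  ]))]
plate [(array([315., 220.]), 0.55, array([ 0.6251, -0.0281,  0.061 ])), (array([356., 251.]), 0.49, array([0.6494, 0.1571, 0.061 ]))]
lip [(array([315., 223.]), 0.69, array([ 0.6389, -0.0194,  0.07  ]))]
catch_mount [(array([328., 195.]), 0.55, array([ 0.5085, -0.0465,  0.06  ]))]
catch [(array([327., 190.]), 0.54, array([ 0.4939, -0.0587,  0.06  ]))]
nozzle_tub [(array([355., 222.]), 0.39, array([0.5468, 0.0932, 0.046 ]))]
spool [(array([229., 138.]), 0.67, array([ 0.4837, -0.5306,  0.05  ])), (array([338., 264.]), 0.53, array([0.7216, 0.1281, 0.05  ]))]
printed_vase [(array([265., 202.]), 0.76, array([ 0.6508, -0.2297,  0.05  ]))]
side 469.29700430785437 [0.0256 0.8879 0.9383] [ 0.4058 -0.683  -0.6074]
bed [(array([308., 239.]), 0.6, array([0.5586, 0.0616, 0.05  ]))]
plate [(array([305., 210.]), 0.72, array([ 0.6263, -0.034 ,  0.061 ]))]
lip [(array([305., 214.]), 0.92, array([ 0.6112, -0.0106,  0.07  ]))]
catch_mount [(array([351., 221.]), 0.73, array([ 0.4835, -0.0571,  0.06  ]))]
catch [(array([345., 217.]), 0.64, array([ 0.506 , -0.0644,  0.06  ]))]
nozzle_tub [(array([359., 209.]), 0.59, array([ 0.4953, -0.1321,  0.046 ])), (array([312., 253.]), 0.47, array([0.5229, 0.1012, 0.046 ]))]
spool [(array([415., 156.]), 0.87, array([ 0.4557, -0.4974,  0.05  ]))]
printed_vase [(array([334., 180.]), 0.68, array([ 0.6353, -0.2282,  0.05  ])), (array([415., 153.]), 0.38, array([ 0.4622, -0.5152,  0.05  ]))]
```

```bash
python3 -c "
import cv2
a=cv2.imread('pics/scene0.png')[130:330,220:480];b=cv2.imread('pics/side0.png')[130:330,190:450]
cv2.imwrite('pics/a.png',cv2.resize(a,None,fx=3,fy=3,interpolation=2));cv2.imwrite('pics/b.png',cv2.resize(b,None,fx=3,fy=3,interpolation=2))"
```

```text
(no output)
```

View pics/a.png

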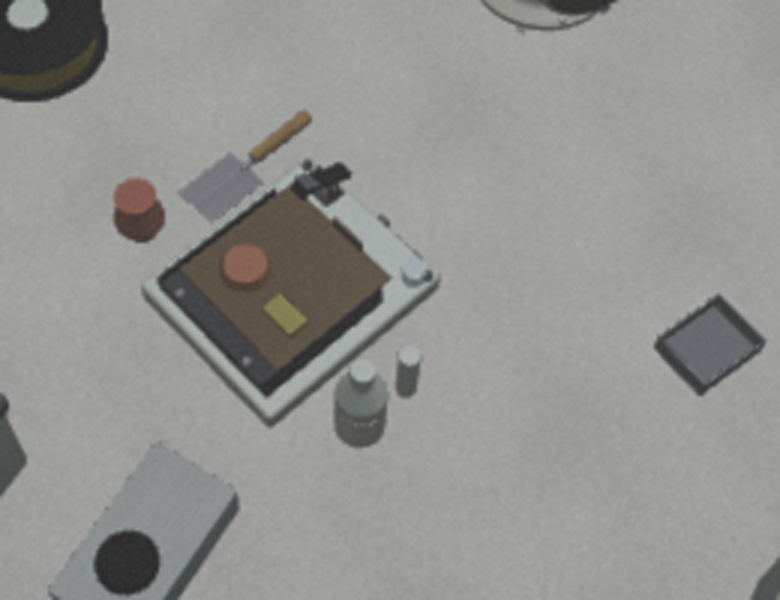

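View pics/b.png

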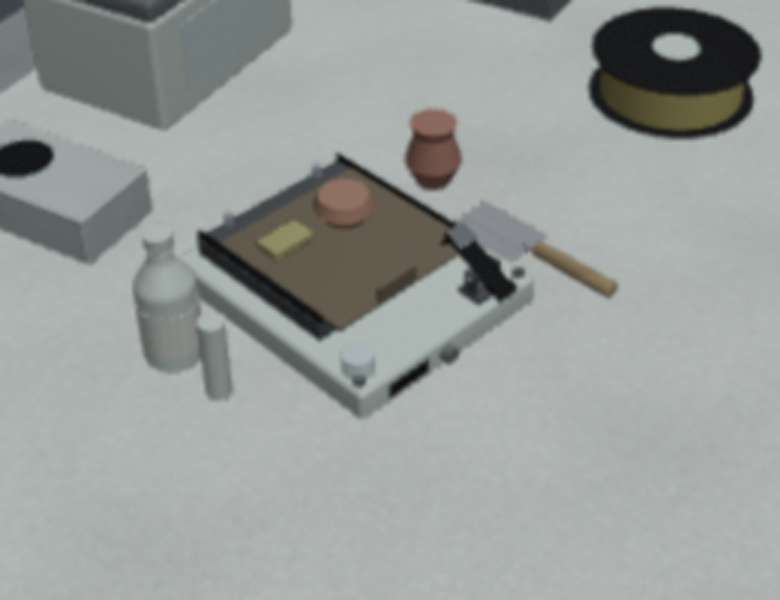

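The scene crop shows the bed at about 45° in the picture. The apron is at upper right, with the catch at crop (325,180), the lip at (347,233) and the tub at (415,270). I'll work out the bed pose from the corners next.

```bash
python3 - <<'E'
from h import *
from scipy.optimize import least_squares
np.set_printoptions(precision=4,suppress=True)
a=cap("scene"); b=cap("side")
# bed-frame points (z=.035 housing top corners): RR, RL, FL, FR
X=[(.115,-.12),(.115,.12),(-.165,.12),(-.165,-.12)]
A={0:(146,287),1:(270,418),2:(438,278)}
B={2:(362,406),3:(533,285)}
for k,(u,v) in A.items(): print(k,atz(a,(u/3+220,v/3+130),.035))
for k,(u,v) in B.items(): print(k,atz(b,(u/3+190,v/3+130),.035))
o=np.array
def W(q,x,y,z): c,s=np.cos(q[2]),np.sin(q[2]); return np.array([q[0]+c*x-s*y,q[1]+s*x+c*y,z])
def f(q):
    e=[]
    for p,D,ox in((a,A,220),(b,B,190)):
        for k,(u,v) in D.items(): e+=list(np.array(proj(p,W(q,*X[k],.035)))-[u/3+ox,v/3+130])
    return e
s=least_squares(f,[.62,0,0.]); q=s.x; print(q,np.degrees(q[2]),s.fun)
c,sn=np.cos(q[2]),np.sin(q[2])
def bed(w): d=w[:2]-q[:2]; return np.array([c*d[0]+sn*d[1],-sn*d[0]+c*d[1]])
# lip top corners in side crop: (377,290),(418,266) ; catch bar ends
for nm,p,uv,z in(("lipR",b,(418/3+190,267/3+130),.079),("lipL",b,(377/3+190,291/3+130),.079),("liptopR_scene",a,(337/3+220,218/3+130),.079),("liptopL",a,(362/3+220,243/3+130),.079)):
    w=atz(p,uv,z);print(nm,w,bed(w))
for n,p in(("a",a),("b",b)):
    for k in("catch_mount","catch","lip","nozzle_tub"):
        m=spotter.silhouettes(k,p)
        if m: w=atz(p,m[0]["uv"],.06); print(n,k,m[0]["score"],m[0]["uv"],m[0]["region"].sum(),w,bed(w))
E
```

```text
0 [ 0.7199 -0.1659  0.035 ]
1 [0.783  0.0536 0.035 ]
2 [0.5228 0.1262 0.035 ]
2 [0.5061 0.134  0.035 ]
3 [ 0.4451 -0.0912  0.035 ]
[ 0.6392 -0.0275 -0.2717] -15.567673142145718 [-1.4542 -1.4718  1.0342  0.3282  2.8919 -1.3307 -1.7022 -1.1913  0.2062
 -1.7573]
lipR [ 0.5315 -0.0139  0.079 ] [-0.1074 -0.0158]
lipL [0.5478 0.0354 0.079 ] [-0.1049  0.0361]
liptopR_scene [ 0.5381 -0.008   0.079 ] [-0.1026 -0.0083]
liptopL [0.552  0.0355 0.079 ] [-0.1009  0.0373]
a catch_mount 0.46 [326.8, 192.7] 162 [ 0.5023 -0.0539  0.06  ] [-0.1248 -0.0622]
a catch 0.48 [326.7, 191.5] 125 [ 0.498 -0.057  0.06 ] [-0.1281 -0.0663]
a lip 0.77 [316.7, 222.2] 2228 [ 0.6271 -0.0184  0.06  ] [-0.0141  0.0055]
a nozzle_tub 0.39 [358.5, 222.3] 51 [0.5485 0.1081 0.06  ] [-0.1237  0.1063]
b catch_mount 0.73 [350.2, 221.1] 332 [ 0.4851 -0.0552  0.06  ] [-0.141 -0.068]
b catch 0.7 [349.8, 218.0] 237 [ 0.4926 -0.0671  0.06  ] [-0.1305 -0.0775]
b nozzle_tub 0.61 [308.7, 250.3] 134 [0.5267 0.1089 0.06  ] [-0.145   0.1012]
```

```bash
cat >> h.py <<'E'
np.set_printoptions(precision=4,suppress=True)
Q=[0.6392,-0.0275,-0.2717]
def W(x,y,z,q=None):
    q=q or Q; c,s=np.cos(q[2]),np.sin(q[2]); return np.array([q[0]+c*x-s*y,q[1]+s*x+c*y,z])
def bed(w):
    c,s=np.cos(Q[2]),np.sin(Q[2]); d=np.array(w)[:2]-Q[:2]; return np.array([c*d[0]+s*d[1],-s*d[0]+c*d[1],w[2]])
def go(X,yaw=None):
    from scipy.spatial.transform import Rotation as Ro
    s=r.sense(); R=np.array(s["ee_rot"]); yaw=Q[2] if yaw is None else yaw
    c,n=np.cos(yaw),np.sin(yaw); T=np.array([[0,-n,c],[0,c,n],[-1,0,0]])
    print("t",R.T@(np.array(X)-s["tcp_pos"])/.75,"a",Ro.from_matrix(R.T@T).as_rotvec()/np.pi)
E
python3 - <<'E'
from h import *
p=cap("wrist"); print(np.array(p["mount"]),p["fx"]); go(W(-.13,-.02,.26))
E
```

```text
[[ 0.0001 -0.2662  0.9639 -0.1429]
 [ 1.     -0.0006 -0.0003  0.0001]
 [ 0.0006  0.9639  0.2662 -0.0727]
 [ 0.      0.      0.      1.    ]] 331.9031788441751
t [-0.0246  0.514   0.5984] a [ 0.2351  0.     -0.    ]
```

play_rows:
  commands:
    - {"fingers": 1, "tx": -0.025, "ty": 0.514, "tz": 0.598, "ax": 0.235, "ay": 0, "az": 0}
    - {"fingers": 1, "tx": -0.025, "ty": 0.514, "tz": 0.598, "ax": 0.235, "ay": 0, "az": 0}
    - {"fingers": 1, "tx": -0.025, "ty": 0.514, "tz": 0.598, "ax": 0.235, "ay": 0, "az": 0}
    - {"fingers": 1, "tx": -0.025, "ty": 0.514, "tz": 0.598, "ax": 0.235, "ay": 0, "az": 0}
    - {"fingers": 1, "tx": -0.025, "ty": 0.514, "tz": 0.598, "ax": 0.235, "ay": 0, "az": 0}

```text
time_s: 1.87
tcp_pos: [0.3561, -0.3787, 0.2479]
ee_rot: [[0.0, 0.117, 0.993], [-0.0, 0.993, -0.117], [-1.0, -0.0, 0.0]]
wrist_force: [0.9, -1.1, -0.1]
gripper_width: 0.704
```

```bash
python3 -c "
from h import *
go(W(-.13,-.02,.26))"
```

```text
t [-0.0161  0.5095  0.1449] a [0.0493 0.0001 0.    ]
```

play_rows:
  commands:
    - {"fingers": 1, "tx": -0.016, "ty": 0.51, "tz": 0.145, "ax": 0.049, "ay": 0, "az": 0}
    - {"fingers": 1, "tx": -0.016, "ty": 0.51, "tz": 0.145, "ax": 0.049, "ay": 0, "az": 0}
    - {"fingers": 1, "tx": -0.016, "ty": 0.51, "tz": 0.145, "ax": 0.049, "ay": 0, "az": 0}
    - {"fingers": 1, "tx": -0.016, "ty": 0.51, "tz": 0.145, "ax": 0.049, "ay": 0, "az": 0}
    - {"fingers": 1, "tx": -0.016, "ty": 0.51, "tz": 0.145, "ax": 0.049, "ay": 0, "az": 0}

```text
time_s: 2.28
tcp_pos: [0.433, -0.1906, 0.2544]
ee_rot: [[0.001, 0.262, 0.965], [-0.0, 0.965, -0.262], [-1.0, 0.0, 0.001]]
wrist_force: [1.1, 1.2, 0.5]
gripper_width: 0.327
```

```bash
python3 -c "
from h import *
go(W(-.13,-.02,.26))"
```

```text
t [-0.0074  0.2564  0.0348] a [ 0.0021  0.0003 -0.    ]
```

play_rows:
  commands:
    - {"fingers": 1, "tx": -0.007, "ty": 0.256, "tz": 0.035, "ax": 0.002, "ay": 0, "az": 0}
    - {"fingers": 1, "tx": -0.007, "ty": 0.256, "tz": 0.035, "ax": 0.002, "ay": 0, "az": 0}
    - {"fingers": 1, "tx": -0.007, "ty": 0.256, "tz": 0.035, "ax": 0.002, "ay": 0, "az": 0}
    - {"fingers": 1, "tx": -0.007, "ty": 0.256, "tz": 0.035, "ax": 0.002, "ay": 0, "az": 0}
    - {"fingers": 1, "tx": -0.007, "ty": 0.256, "tz": 0.035, "ax": 0.002, "ay": 0, "az": 0}

```text
time_s: 2.7
tcp_pos: [0.5094, -0.0109, 0.2596]
ee_rot: [[0.002, 0.266, 0.964], [0.0, 0.964, -0.266], [-1.0, 0.001, 0.001]]
wrist_force: [0.2, -0.3, 0.2]
gripper_width: 0.018
```

```bash
python3 -c "
from h import *
go(W(-.13,-.02,.26)); p=cap('wrist'); save(p,'w1.png'); print(p['state']['tcp_pos'],bed(p['state']['tcp_pos']))
import pickle;pickle.dump(p,open('w1.pkl','wb'))
for k in('lip','catch','catch_mount'): print(k,[(np.round(q['uv']),q['score']) for q in spotter.find_in(k,p)[:2]])"
```

```text
t [-0.0005 -0.0016 -0.0007] a [ 0.0009  0.0004 -0.0003]
[ 0.5094 -0.0109  0.2596] [-0.1295 -0.0188  0.2596]
lip [(array([338., 219.]), 0.97)]
catch [(array([277., 176.]), 0.75)]
catch_mount [(array([274., 172.]), 0.88), (array([343., 175.]), 0.47)]
```

View pics/w1.png

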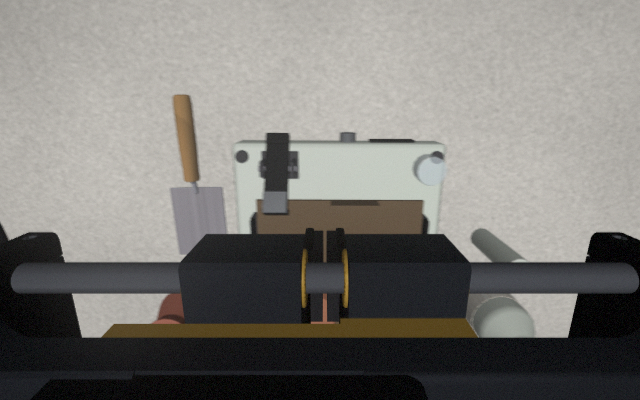

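The wrist view looks from the front, with image up towards the robot. The catch bar is at columns 265–289, rows 133–213, with the grey pad at about (276,203). The lip is at (331–380, 200–205), and the housing front corners are at (235,143) and (445,143).

```bash
python3 - <<'E'
from h import *
import pickle; p=pickle.load(open('w1.pkl','rb'))
for n,uv,z in(("housFR",(235,142),.035),("housFL",(445,142),.035),("lipRtop",(331,205),.079),("lipLtop",(380,205),.079),("lipRbot",(331,200),.061),("platFR",(257,200),.061),("platFL",(422,200),.061),("padc",(276,203),.091),("bar-",(277,134),.045),("mountfront",(280,152),.06),("mountback",(280,178),.05)):
    print(n,bed(atz(p,uv,z)))
b=cv2.resize(cv2.cvtColor(p["image"],4)[120:230,220:460],None,fx=3.3,fy=3.3,interpolation=2)
cv2.imwrite("pics/w1c.png",b)
E
```

```text
housFR [-0.1621 -0.1169  0.035 ]
housFL [-0.1626  0.1139  0.035 ]
lipRtop [-0.1034 -0.0119  0.079 ]
lipLtop [-0.1035  0.038   0.079 ]
lipRbot [-0.1035 -0.0115  0.061 ]
platFR [-0.1033 -0.0908  0.061 ]
platFL [-0.1037  0.0859  0.061 ]
padc [-0.109 -0.066  0.091]
bar- [-0.1717 -0.0691  0.045 ]
mountfront [-0.1547 -0.0645  0.06  ]
mountback [-0.125  -0.0668  0.05  ]
```

View pics/w1c.png

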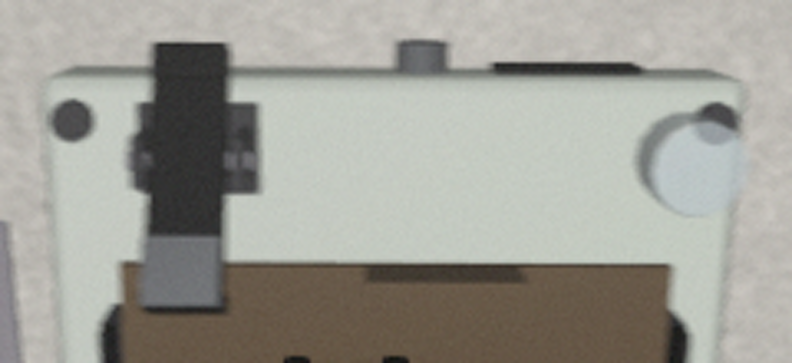

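play_rows:
  commands:
    - {"fingers": 1, "tx": 0.04, "ty": 0.042, "tz": -0.015, "ax": 0, "ay": 0, "az": 0}
    - {"fingers": 1, "tx": 0.09, "ty": 0.042, "tz": -0.015, "ax": 0, "ay": 0, "az": 0}
    - {"fingers": 1, "tx": 0.14, "ty": 0.042, "tz": -0.015, "ax": 0, "ay": 0, "az": 0}
    - {"fingers": 1, "tx": 0.19, "ty": 0.042, "tz": -0.015, "ax": 0, "ay": 0, "az": 0}
    - {"fingers": 1, "tx": 0.225, "ty": 0.042, "tz": -0.015, "ax": 0, "ay": 0, "az": 0}

```text
time_s: 3.32
tcp_pos: [0.5039, 0.0177, 0.0878]
ee_rot: [[-0.003, 0.27, 0.963], [-0.001, 0.963, -0.27], [-1.0, -0.002, -0.003]]
wrist_force: [0.3, -0.9, -0.1]
gripper_width: 0.003
```

```bash
python3 -c "
from h import *
p=cap('side');s=r.sense();print(bed(s['tcp_pos']),s['wrist_force'],s['gripper_width']);go(W(-.125,.013,.081))
cv2.imwrite('pics/s2.png',cv2.resize(cv2.cvtColor(p['image'],4)[150:290,220:400],None,fx=4,fy=4,interpolation=2))"
```

```text
[-0.1451  0.0057  0.0836] [-0.583  -0.6122 -2.698 ] 0.00036951446919114496
t [0.0032 0.0098 0.0267] a [-0.001  -0.0035  0.0019]
```

View pics/s2.png

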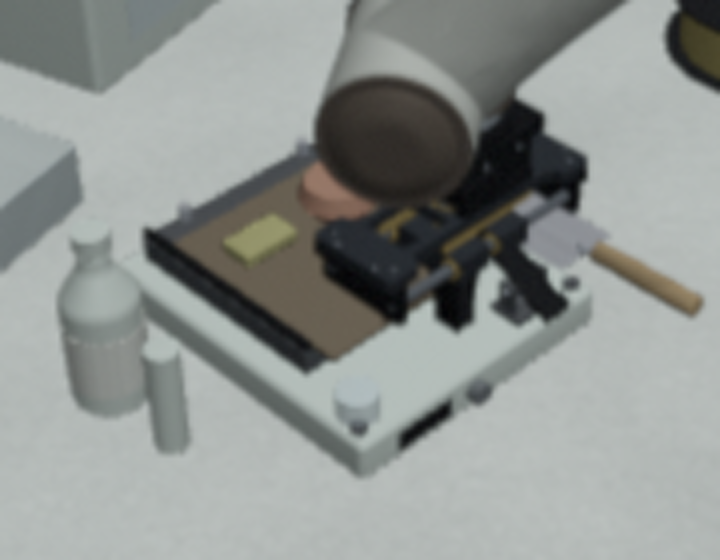

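play_rows:
  commands:
    - {"fingers": 1, "tx": 0.003, "ty": 0.008, "tz": 0.01, "ax": 0, "ay": 0, "az": 0}
    - {"fingers": 1, "tx": 0.003, "ty": 0.008, "tz": 0.018, "ax": 0, "ay": 0, "az": 0}
    - {"fingers": 1, "tx": 0.003, "ty": 0.008, "tz": 0.026, "ax": 0, "ay": 0, "az": 0}
    - {"fingers": 1, "tx": 0.003, "ty": 0.008, "tz": 0.03, "ax": 0, "ay": 0, "az": 0}
    - {"fingers": 1, "tx": 0.003, "ty": 0.008, "tz": 0.03, "ax": 0, "ay": 0, "az": 0}

```text
time_s: 3.78
tcp_pos: [0.5311, 0.019, 0.0898]
ee_rot: [[0.004, 0.269, 0.963], [0.001, 0.963, -0.269], [-1.0, 0.002, 0.003]]
wrist_force: [-0.1, 0.5, 0.0]
gripper_width: 0.004
```

```bash
cat > st.py <<'E'
from h import *
s=r.sense();f=bed(np.r_[s['wrist_force'][:2]+np.array(Q[:2]),s['wrist_force'][2]])
print(s['time_s'],'bed tcp',bed(s['tcp_pos']),'bed F',f)
E
python3 st.py
```

```text
3.7833 bed tcp [-0.1166  0.0158  0.0898] bed F [-0.2663  0.4486  0.0096]
```

play_rows:
  commands:
    - {"fingers": 1, "tx": 0.004, "ty": -0.002, "tz": 0, "ax": 0, "ay": 0, "az": 0}
    - {"fingers": 1, "tx": 0.008, "ty": -0.003, "tz": 0, "ax": 0, "ay": 0, "az": 0}
    - {"fingers": 1, "tx": 0.008, "ty": -0.003, "tz": 0.0015, "ax": 0, "ay": 0, "az": 0}
    - {"fingers": 1, "tx": 0.008, "ty": -0.003, "tz": 0.003, "ax": 0, "ay": 0, "az": 0}
    - {"fingers": 1, "tx": 0.008, "ty": -0.003, "tz": 0.0045, "ax": 0, "ay": 0, "az": 0}

```text
time_s: 4.2
tcp_pos: [0.5318, 0.016, 0.0822]
ee_rot: [[-0.0, 0.268, 0.964], [-0.0, 0.964, -0.268], [-1.0, -0.0, -0.0]]
wrist_force: [0.3, 0.3, 0.9]
gripper_width: 0.004
```

```bash
python3 st.py
```

```text
4.2 bed tcp [-0.1151  0.0131  0.0822] bed F [0.164  0.388  0.8578]
```

play_rows:
  commands:
    - {"fingers": 1, "tx": 0, "ty": 0, "tz": 0.001, "ax": 0, "ay": 0, "az": 0}
    - {"fingers": 1, "tx": 0, "ty": 0, "tz": 0.002, "ax": 0, "ay": 0, "az": 0}
    - {"fingers": 1, "tx": 0, "ty": 0, "tz": 0.003, "ax": 0, "ay": 0, "az": 0}

```text
time_s: 4.45
tcp_pos: [0.5331, 0.0154, 0.0821]
ee_rot: [[-0.002, 0.268, 0.963], [-0.0, 0.963, -0.268], [-1.0, -0.001, -0.002]]
wrist_force: [-4.3, 0.9, 2.5]
gripper_width: 0.004
```

```bash
python3 st.py
```

```text
4.45 bed tcp [-0.1138  0.0128  0.0821] bed F [-4.3752 -0.3191  2.4937]
```

play_rows:
  commands:
    - {"fingers": 1, "tx": 0, "ty": 0, "tz": 0.001, "ax": 0, "ay": 0, "az": 0}
    - {"fingers": 1, "tx": 0, "ty": 0, "tz": 0.002, "ax": 0, "ay": 0, "az": 0}
    - {"fingers": 1, "tx": 0, "ty": 0, "tz": 0.003, "ax": 0, "ay": 0, "az": 0}

```text
time_s: 4.7
tcp_pos: [0.5358, 0.0147, 0.0821]
ee_rot: [[-0.001, 0.268, 0.963], [-0.0, 0.963, -0.268], [-1.0, -0.0, -0.001]]
wrist_force: [-3.8, 1.2, 0.8]
gripper_width: 0.006
```

```bash
python3 st.py
```

```text
4.7 bed tcp [-0.1109  0.0129  0.0821] bed F [-3.9862  0.1165  0.7744]
```

play_rows:
  commands:
    - {"fingers": 1, "tx": 0, "ty": 0, "tz": 0.001, "ax": 0, "ay": 0, "az": 0}
    - {"fingers": 1, "tx": 0, "ty": 0, "tz": 0.002, "ax": 0, "ay": 0, "az": 0}

```text
time_s: 4.87
tcp_pos: [0.5375, 0.0143, 0.082]
ee_rot: [[-0.0, 0.268, 0.963], [-0.0, 0.963, -0.268], [-1.0, -0.0, -0.0]]
wrist_force: [-2.6, 0.7, 1.1]
gripper_width: 0.006
```

```bash
python3 st.py
```

```text
4.8667 bed tcp [-0.1092  0.013   0.082 ] bed F [-2.6721  0.0109  1.1308]
```

play_rows:
  commands:
    - {"fingers": 1, "tx": 0, "ty": 0, "tz": 0.0012, "ax": 0, "ay": 0, "az": 0}
    - {"fingers": 1, "tx": 0, "ty": 0, "tz": 0.0024, "ax": 0, "ay": 0, "az": 0}
    - {"fingers": 1, "tx": 0, "ty": 0, "tz": 0.0036, "ax": 0, "ay": 0, "az": 0}
    - {"fingers": 1, "tx": 0, "ty": 0, "tz": 0.0048, "ax": 0, "ay": 0, "az": 0}
    - {"fingers": 1, "tx": 0, "ty": 0, "tz": 0.006, "ax": 0, "ay": 0, "az": 0}

```text
time_s: 5.28
tcp_pos: [0.5421, 0.0131, 0.0821]
ee_rot: [[0.0, 0.268, 0.963], [0.0, 0.963, -0.268], [-1.0, 0.0, 0.0]]
wrist_force: [-1.1, 0.3, -0.2]
gripper_width: 0.006
```

```bash
python3 st.py
```

```text
5.2833 bed tcp [-0.1044  0.0131  0.0821] bed F [-1.1965  0.0205 -0.2428]
```

play_rows:
  commands:
    - {"fingers": 1, "tx": 0, "ty": 0, "tz": 0.0008, "ax": 0, "ay": 0, "az": 0}
    - {"fingers": 1, "tx": 0, "ty": 0, "tz": 0.0016, "ax": 0, "ay": 0, "az": 0}
    - {"fingers": 1, "tx": 0, "ty": 0, "tz": 0.0024, "ax": 0, "ay": 0, "az": 0}
    - {"fingers": 1, "tx": 0, "ty": 0, "tz": 0.0032, "ax": 0, "ay": 0, "az": 0}
    - {"fingers": 1, "tx": 0, "ty": 0, "tz": 0.004, "ax": 0, "ay": 0, "az": 0}

```text
time_s: 5.7
tcp_pos: [0.545, 0.0123, 0.0821]
ee_rot: [[0.0, 0.268, 0.963], [-0.0, 0.963, -0.268], [-1.0, 0.0, 0.0]]
wrist_force: [-1.3, 0.3, 0.5]
gripper_width: 0.004
```

```bash
python3 st.py
```

```text
5.7 bed tcp [-0.1015  0.0131  0.0821] bed F [-1.3007 -0.0793  0.4636]
```

play_rows:
  commands:
    - {"fingers": 1, "tx": 0, "ty": 0, "tz": 0.0007, "ax": 0, "ay": 0, "az": 0}
    - {"fingers": 1, "tx": 0, "ty": 0, "tz": 0.0014, "ax": 0, "ay": 0, "az": 0}
    - {"fingers": 1, "tx": 0, "ty": 0, "tz": 0.0021, "ax": 0, "ay": 0, "az": 0}

```text
time_s: 5.95
tcp_pos: [0.5464, 0.012, 0.0821]
ee_rot: [[0.0, 0.268, 0.963], [0.0, 0.963, -0.268], [-1.0, 0.0, 0.0]]
wrist_force: [-1.6, 0.1, 0.2]
gripper_width: 0.006
```

```bash
python3 st.py
```

```text
5.95 bed tcp [-0.0999  0.0131  0.0821] bed F [-1.5243 -0.3633  0.2292]
```

play_rows:
  commands:
    - {"fingers": 1, "tx": 0, "ty": 0, "tz": 0.0007, "ax": 0, "ay": 0, "az": 0}
    - {"fingers": 1, "tx": 0, "ty": 0, "tz": 0.0014, "ax": 0, "ay": 0, "az": 0}

```text
time_s: 6.12
tcp_pos: [0.5474, 0.0117, 0.0821]
ee_rot: [[-0.0, 0.268, 0.963], [0.0, 0.963, -0.268], [-1.0, -0.0, -0.0]]
wrist_force: [-1.6, 1.0, -0.3]
gripper_width: 0.001
```

```bash
python3 st.py
```

```text
6.1167 bed tcp [-0.0989  0.0131  0.0821] bed F [-1.7809  0.5773 -0.2862]
```

play_rows:
  commands:
    - {"fingers": 1, "tx": 0, "ty": 0, "tz": 0.0007, "ax": 0, "ay": 0, "az": 0}
    - {"fingers": 1, "tx": 0, "ty": 0, "tz": 0.0014, "ax": 0, "ay": 0, "az": 0}
    - {"fingers": 1, "tx": 0, "ty": 0, "tz": 0.0021, "ax": 0, "ay": 0, "az": 0}

```text
time_s: 6.37
tcp_pos: [0.5483, 0.0112, 0.0821]
ee_rot: [[-0.001, 0.268, 0.963], [-0.0, 0.963, -0.268], [-1.0, -0.001, -0.001]]
wrist_force: [-3.6, 1.9, 1.5]
gripper_width: 0.003
```

play_rows:
  commands:
    - {"fingers": 1, "tx": 0, "ty": 0, "tz": 0.0006, "ax": 0, "ay": 0, "az": 0}
    - {"fingers": 1, "tx": 0, "ty": 0, "tz": 0.0006, "ax": 0, "ay": 0, "az": 0}

```text
time_s: 6.53
tcp_pos: [0.5484, 0.0111, 0.0821]
ee_rot: [[-0.002, 0.268, 0.963], [-0.0, 0.963, -0.268], [-1.0, -0.001, -0.002]]
wrist_force: [-4.6, 2.4, 1.4]
gripper_width: 0.005
```

play_rows:
  commands:
    - {"fingers": 1, "tx": 0, "ty": 0, "tz": 0.0008, "ax": 0, "ay": 0, "az": 0}
    - {"fingers": 1, "tx": 0, "ty": 0, "tz": 0.0008, "ax": 0, "ay": 0, "az": 0}

```text
time_s: 6.7
tcp_pos: [0.5485, 0.0109, 0.0821]
ee_rot: [[-0.003, 0.268, 0.963], [-0.0, 0.963, -0.268], [-1.0, -0.001, -0.003]]
wrist_force: [-4.9, 2.1, 1.9]
gripper_width: 0.005
```

play_rows:
  commands:
    - {"fingers": 1, "tx": 0, "ty": 0, "tz": 0.0008, "ax": 0, "ay": 0, "az": 0}
    - {"fingers": 1, "tx": 0, "ty": 0, "tz": 0.0008, "ax": 0, "ay": 0, "az": 0}

```text
time_s: 6.87
tcp_pos: [0.5486, 0.0108, 0.0821]
ee_rot: [[-0.004, 0.268, 0.963], [-0.0, 0.963, -0.268], [-1.0, -0.001, -0.004]]
wrist_force: [-6.4, 2.9, 3.2]
gripper_width: 0.008
```

play_rows:
  commands:
    - {"fingers": 1, "tx": 0, "ty": 0, "tz": 0.001, "ax": 0, "ay": 0, "az": 0}
    - {"fingers": 1, "tx": 0, "ty": 0, "tz": 0.002, "ax": 0, "ay": 0, "az": 0}
    - {"fingers": 1, "tx": 0, "ty": 0, "tz": 0.002, "ax": 0, "ay": 0, "az": 0}

```text
time_s: 7.12
tcp_pos: [0.5488, 0.0104, 0.0821]
ee_rot: [[-0.007, 0.269, 0.963], [-0.001, 0.963, -0.269], [-1.0, -0.002, -0.007]]
wrist_force: [-9.9, 4.2, 7.7]
gripper_width: 0.007
```

play_rows:
  commands:
    - {"fingers": 1, "tx": 0, "ty": 0, "tz": 0.001, "ax": 0, "ay": 0, "az": 0}
    - {"fingers": 1, "tx": 0, "ty": 0, "tz": 0.001, "ax": 0, "ay": 0, "az": 0}

```text
time_s: 7.28
tcp_pos: [0.5488, 0.0102, 0.0821]
ee_rot: [[-0.008, 0.269, 0.963], [-0.001, 0.963, -0.269], [-1.0, -0.003, -0.008]]
wrist_force: [-12.0, 5.3, 8.0]
gripper_width: 0.005
```

play_rows:
  commands:
    - {"fingers": 1, "tx": 0, "ty": 0, "tz": -0.01, "ax": 0, "ay": 0, "az": 0}
    - {"fingers": 1, "tx": 0, "ty": 0, "tz": -0.03, "ax": 0, "ay": 0, "az": 0}
    - {"fingers": 1, "tx": -0.05, "ty": 0, "tz": -0.045, "ax": 0, "ay": 0, "az": 0}
    - {"fingers": 1, "tx": -0.1, "ty": -0.02, "tz": -0.045, "ax": 0, "ay": 0, "az": 0}
    - {"fingers": 1, "tx": -0.14, "ty": -0.04, "tz": -0.045, "ax": 0, "ay": 0, "az": 0}

```text
time_s: 7.7
tcp_pos: [0.5136, -0.0094, 0.1902]
ee_rot: [[0.006, 0.265, 0.964], [-0.0, 0.964, -0.265], [-1.0, 0.001, 0.005]]
wrist_force: [1.6, -0.9, 0.6]
gripper_width: 0.004
```

```bash
python3 st.py; python3 - <<'E'
from h import *
p=cap('wrist'); import pickle;pickle.dump(p,open('w2.pkl','wb'))
print(bed(p['state']['tcp_pos']))
b=cv2.cvtColor(p["image"],4)[70:260,180:480]
cv2.imwrite("pics/w2c.png",cv2.resize(b,None,fx=2.6,fy=2.6,interpolation=2))
E
```

```text
7.7 bed tcp [-0.1259 -0.0163  0.1902] bed F [ 1.827  -0.4165  0.5809]
[-0.1259 -0.0163  0.1902]
```

View pics/w2c.png

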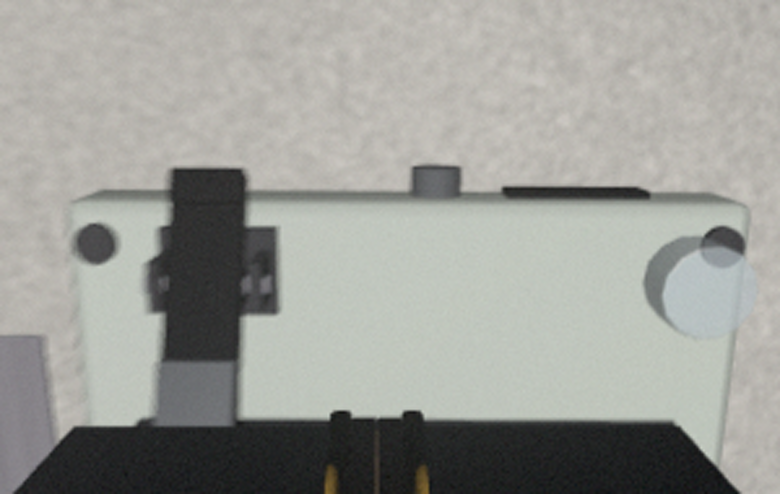

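```bash
python3 - <<'E'
from h import *
import pickle
p=pickle.load(open('w2.pkl','rb'))
C=lambda u,v:(u/2.6+180,v/2.6+70)
for n,uv,z in(("padfront",C(199,361),.086),("padcenter",C(197,394),.091),("padL",C(238,394),.091),("padR",C(156,394),.091),("pivot",C(206,283),.062),("baseF",C(277,228),.035),("baseR",C(277,313),.035),("housFL",C(745,205),.035)):
    print(n,bed(atz(p,uv,z)))
p=pickle.load(open('w1.pkl','rb'));C=lambda u,v:(u/3.3+220,v/3.3+120)
for n,uv,z in(("padfront",C(185,236),.086),("padcenter",C(184,270),.091),("padback",C(183,304),.096),("pivot",C(192,160),.062)):
    print(n,bed(atz(p,uv,z)))
q=cap('side'); cv2.imwrite('pics/s3.png',cv2.resize(cv2.cvtColor(q['image'],4)[150:290,220:400],None,fx=4,fy=4,interpolation=2))
print([proj(q,W(x,.013,.079)) for x in(-.1035,-.087)])
go(W(-.104,-.0665,.15))
E
```

```text
padfront [-0.1195 -0.0691  0.086 ]
padcenter [-0.1108 -0.0692  0.091 ]
padL [-0.1108 -0.057   0.091 ]
padR [-0.1107 -0.0813  0.091 ]
pivot [-0.138  -0.0706  0.062 ]
baseF [-0.1515 -0.0503  0.035 ]
baseR [-0.121  -0.0512  0.035 ]
housFL [-0.1599  0.1112  0.035 ]
padfront [-0.1193 -0.0663  0.086 ]
padcenter [-0.1102 -0.0662  0.091 ]
padback [-0.1013 -0.0661  0.096 ]
pivot [-0.1378 -0.0667  0.062 ]
[[np.float64(321.1742421776454), np.float64(222.99344760043581)], [np.float64(317.1278565427166), np.float64(220.35799516106414)]]
t [ 0.0583 -0.0672  0.0246] a [ 0.0003  0.0047 -0.0019]
```

View pics/s3.png

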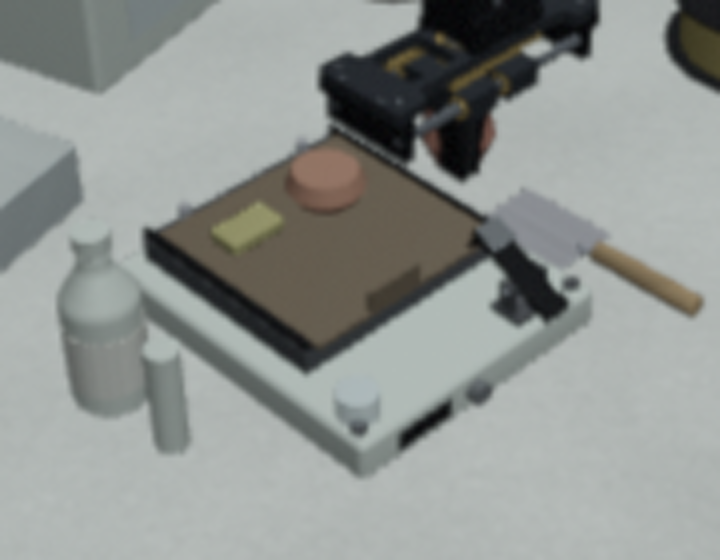

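The plate is back against the pins: a strip of dark deck now shows in front of the lip, at about (400,290) in the crop. The 16.5 mm of travel matches the estimate. Next I'll move above the catch pad.

play_rows:
  commands:
    - {"fingers": 1, "tx": 0, "ty": -0.035, "tz": 0.01, "ax": 0, "ay": 0, "az": 0}
    - {"fingers": 1, "tx": 0.02, "ty": -0.069, "tz": 0.026, "ax": 0, "ay": 0, "az": 0}
    - {"fingers": 1, "tx": 0.05, "ty": -0.069, "tz": 0.026, "ax": 0, "ay": 0, "az": 0}
    - {"fingers": 1, "tx": 0.058, "ty": -0.069, "tz": 0.026, "ax": 0, "ay": 0, "az": 0}
    - {"fingers": 1, "tx": 0.058, "ty": -0.069, "tz": 0.026, "ax": 0, "ay": 0, "az": 0}

```text
time_s: 8.22
tcp_pos: [0.5163, -0.0651, 0.1418]
ee_rot: [[-0.003, 0.269, 0.963], [-0.001, 0.963, -0.269], [-1.0, -0.001, -0.003]]
wrist_force: [0.2, 0.3, 0.9]
gripper_width: 0.005
```

```bash
python3 st.py; python3 -c "
from h import *
go(W(-.103,-.068,.125))"
```

```text
8.2167 bed tcp [-0.1083 -0.0692  0.1418] bed F [0.1531 0.368  0.8919]
t [0.0224 0.0017 0.0072] a [-0.     -0.0009  0.0005]
```

play_rows:
  commands:
    - {"fingers": 1, "tx": 0.008, "ty": 0.001, "tz": 0.007, "ax": 0, "ay": 0, "az": 0}
    - {"fingers": 1, "tx": 0.016, "ty": 0.001, "tz": 0.007, "ax": 0, "ay": 0, "az": 0}
    - {"fingers": 1, "tx": 0.022, "ty": 0.001, "tz": 0.007, "ax": 0, "ay": 0, "az": 0}
    - {"fingers": 1, "tx": 0.022, "ty": 0.001, "tz": 0.007, "ax": 0, "ay": 0, "az": 0}

```text
time_s: 8.55
tcp_pos: [0.522, -0.065, 0.1264]
ee_rot: [[-0.001, 0.267, 0.964], [-0.0, 0.964, -0.267], [-1.0, -0.0, -0.001]]
wrist_force: [-0.1, 0.6, -0.4]
gripper_width: 0.004
```

play_rows:
  commands:
    - {"fingers": 1, "tx": 0.001, "ty": 0, "tz": 0, "ax": 0, "ay": 0, "az": 0}
    - {"fingers": 1, "tx": 0.002, "ty": 0, "tz": 0, "ax": 0, "ay": 0, "az": 0}
    - {"fingers": 1, "tx": 0.003, "ty": 0, "tz": 0, "ax": 0, "ay": 0, "az": 0}
    - {"fingers": 1, "tx": 0.004, "ty": 0, "tz": 0, "ax": 0, "ay": 0, "az": 0}

```text
time_s: 8.88
tcp_pos: [0.5224, -0.0654, 0.1244]
ee_rot: [[0.001, 0.268, 0.964], [0.0, 0.964, -0.268], [-1.0, 0.0, 0.001]]
wrist_force: [-0.2, -0.2, -0.4]
gripper_width: 0.002
```

```bash
python3 st.py
```

```text
8.8833 bed tcp [-0.1023 -0.0678  0.1244] bed F [-0.1891 -0.2341 -0.4101]
```

Now I'll descend at about 0.75 mm per row until it touches.

play_rows:
  commands:
    - {"fingers": 1, "tx": 0.001, "ty": 0, "tz": 0, "ax": 0, "ay": 0, "az": 0}
    - {"fingers": 1, "tx": 0.002, "ty": 0, "tz": 0, "ax": 0, "ay": 0, "az": 0}
    - {"fingers": 1, "tx": 0.003, "ty": 0, "tz": 0, "ax": 0, "ay": 0, "az": 0}
    - {"fingers": 1, "tx": 0.004, "ty": 0, "tz": 0, "ax": 0, "ay": 0, "az": 0}
    - {"fingers": 1, "tx": 0.005, "ty": 0, "tz": 0, "ax": 0, "ay": 0, "az": 0}

```text
time_s: 9.3
tcp_pos: [0.5223, -0.0655, 0.1203]
ee_rot: [[0.0, 0.268, 0.963], [-0.0, 0.963, -0.268], [-1.0, -0.0, 0.0]]
wrist_force: [-0.3, 0.3, 0.6]
gripper_width: 0.008
```

play_rows:
  commands:
    - {"fingers": 1, "tx": 0.001, "ty": 0, "tz": 0, "ax": 0, "ay": 0, "az": 0}
    - {"fingers": 1, "tx": 0.002, "ty": 0, "tz": 0, "ax": 0, "ay": 0, "az": 0}
    - {"fingers": 1, "tx": 0.003, "ty": 0, "tz": 0, "ax": 0, "ay": 0, "az": 0}

```text
time_s: 9.55
tcp_pos: [0.5222, -0.0654, 0.1181]
ee_rot: [[-0.0, 0.268, 0.963], [-0.0, 0.963, -0.268], [-1.0, -0.0, -0.0]]
wrist_force: [0.3, -0.4, -0.1]
gripper_width: 0.005
```

play_rows:
  commands:
    - {"fingers": 1, "tx": 0.001, "ty": 0, "tz": 0, "ax": 0, "ay": 0, "az": 0}
    - {"fingers": 1, "tx": 0.002, "ty": 0, "tz": 0, "ax": 0, "ay": 0, "az": 0}
    - {"fingers": 1, "tx": 0.003, "ty": 0, "tz": 0, "ax": 0, "ay": 0, "az": 0}

```text
time_s: 9.8
tcp_pos: [0.5223, -0.0654, 0.1158]
ee_rot: [[-0.0, 0.268, 0.963], [-0.0, 0.963, -0.268], [-1.0, -0.0, -0.0]]
wrist_force: [-1.0, -0.0, 0.1]
gripper_width: 0.007
```

play_rows:
  commands:
    - {"fingers": 1, "tx": 0.001, "ty": 0, "tz": 0, "ax": 0, "ay": 0, "az": 0}
    - {"fingers": 1, "tx": 0.002, "ty": 0, "tz": 0, "ax": 0, "ay": 0, "az": 0}

```text
time_s: 9.97
tcp_pos: [0.5223, -0.0654, 0.1143]
ee_rot: [[-0.0, 0.268, 0.963], [-0.0, 0.963, -0.268], [-1.0, -0.0, -0.0]]
wrist_force: [0.3, -0.2, -0.2]
gripper_width: 0.007
```

play_rows:
  commands:
    - {"fingers": 1, "tx": 0.001, "ty": 0, "tz": 0, "ax": 0, "ay": 0, "az": 0}
    - {"fingers": 1, "tx": 0.002, "ty": 0, "tz": 0, "ax": 0, "ay": 0, "az": 0}

```text
time_s: 10.13
tcp_pos: [0.5225, -0.0655, 0.1132]
ee_rot: [[0.0, 0.268, 0.964], [-0.0, 0.964, -0.268], [-1.0, -0.0, 0.001]]
wrist_force: [-1.3, 0.3, 4.5]
gripper_width: 0.006
```

play_rows:
  commands:
    - {"fingers": 1, "tx": 0.001, "ty": 0, "tz": 0, "ax": 0, "ay": 0, "az": 0}
    - {"fingers": 1, "tx": 0.002, "ty": 0, "tz": 0, "ax": 0, "ay": 0, "az": 0}

```text
time_s: 10.3
tcp_pos: [0.5231, -0.0655, 0.1125]
ee_rot: [[0.002, 0.267, 0.964], [-0.0, 0.964, -0.267], [-1.0, 0.0, 0.002]]
wrist_force: [0.3, -0.3, 6.2]
gripper_width: 0.005
```

play_rows:
  commands:
    - {"fingers": 1, "tx": 0.001, "ty": 0, "tz": 0, "ax": 0, "ay": 0, "az": 0}
    - {"fingers": 1, "tx": 0.002, "ty": 0, "tz": 0, "ax": 0, "ay": 0, "az": 0}

```text
time_s: 10.47
tcp_pos: [0.5238, -0.0656, 0.1114]
ee_rot: [[0.004, 0.267, 0.964], [-0.001, 0.964, -0.267], [-1.0, 0.0, 0.004]]
wrist_force: [0.3, -1.2, 6.6]
gripper_width: 0.008
```

play_rows:
  commands:
    - {"fingers": 1, "tx": 0.001, "ty": 0, "tz": 0, "ax": 0, "ay": 0, "az": 0}
    - {"fingers": 1, "tx": 0.002, "ty": 0, "tz": 0, "ax": 0, "ay": 0, "az": 0}

```text
time_s: 10.63
tcp_pos: [0.5246, -0.0658, 0.1103]
ee_rot: [[0.006, 0.267, 0.964], [-0.001, 0.964, -0.267], [-1.0, 0.001, 0.006]]
wrist_force: [1.3, -2.1, 6.5]
gripper_width: 0.006
```

play_rows:
  commands:
    - {"fingers": 1, "tx": 0.001, "ty": 0, "tz": 0, "ax": 0, "ay": 0, "az": 0}
    - {"fingers": 1, "tx": 0.002, "ty": 0, "tz": 0, "ax": 0, "ay": 0, "az": 0}
    - {"fingers": 1, "tx": 0.003, "ty": 0, "tz": 0, "ax": 0, "ay": 0, "az": 0}

```text
time_s: 10.88
tcp_pos: [0.5257, -0.0659, 0.1085]
ee_rot: [[0.008, 0.266, 0.964], [-0.001, 0.964, -0.266], [-1.0, 0.001, 0.008]]
wrist_force: [3.7, -4.1, 6.7]
gripper_width: 0.006
```

play_rows:
  commands:
    - {"fingers": 1, "tx": 0.001, "ty": 0, "tz": 0, "ax": 0, "ay": 0, "az": 0}
    - {"fingers": 1, "tx": 0.002, "ty": 0, "tz": 0, "ax": 0, "ay": 0, "az": 0}
    - {"fingers": 1, "tx": 0.003, "ty": 0, "tz": 0, "ax": 0, "ay": 0, "az": 0}

```text
time_s: 11.13
tcp_pos: [0.5256, -0.0656, 0.1059]
ee_rot: [[0.008, 0.267, 0.964], [-0.0, 0.964, -0.267], [-1.0, 0.002, 0.008]]
wrist_force: [2.6, -0.7, 4.0]
gripper_width: 0.004
```

play_rows:
  commands:
    - {"fingers": 1, "tx": 0.001, "ty": 0, "tz": 0, "ax": 0, "ay": 0, "az": 0}
    - {"fingers": 1, "tx": 0.002, "ty": 0, "tz": 0, "ax": 0, "ay": 0, "az": 0}
    - {"fingers": 1, "tx": 0.003, "ty": 0, "tz": 0, "ax": 0, "ay": 0, "az": 0}

```text
time_s: 11.38
tcp_pos: [0.5208, -0.0654, 0.1007]
ee_rot: [[-0.003, 0.269, 0.963], [0.0, 0.963, -0.269], [-1.0, -0.001, -0.003]]
wrist_force: [0.4, -0.0, -0.5]
gripper_width: 0.003
```

play_rows:
  commands:
    - {"fingers": 1, "tx": 0.001, "ty": 0, "tz": 0, "ax": 0, "ay": 0, "az": 0}
    - {"fingers": 1, "tx": 0.002, "ty": 0, "tz": 0, "ax": 0, "ay": 0, "az": 0}

```text
time_s: 11.55
tcp_pos: [0.5212, -0.0654, 0.0993]
ee_rot: [[-0.003, 0.268, 0.963], [-0.0, 0.963, -0.268], [-1.0, -0.001, -0.002]]
wrist_force: [-0.2, -0.5, -0.3]
gripper_width: 0.004
```

```bash
python3 st.py
```

```text
11.55 bed tcp [-0.1035 -0.0682  0.0993] bed F [-0.0296 -0.5158 -0.2753]
```

play_rows:
  commands:
    - {"fingers": 1, "tx": 0.0005, "ty": 0, "tz": 0.003, "ax": 0, "ay": 0, "az": 0}
    - {"fingers": 1, "tx": 0.002, "ty": 0, "tz": 0.004, "ax": 0, "ay": 0, "az": 0}
    - {"fingers": 1, "tx": 0.003, "ty": 0, "tz": 0.004, "ax": 0, "ay": 0, "az": 0}

```text
time_s: 11.8
tcp_pos: [0.5253, -0.0663, 0.0976]
ee_rot: [[-0.0, 0.268, 0.963], [-0.0, 0.963, -0.268], [-1.0, -0.0, -0.0]]
wrist_force: [0.8, -1.0, 0.3]
gripper_width: 0.011
```

play_rows:
  commands:
    - {"fingers": 1, "tx": 0.001, "ty": 0, "tz": 0, "ax": 0, "ay": 0, "az": 0}
    - {"fingers": 1, "tx": 0.002, "ty": 0, "tz": 0, "ax": 0, "ay": 0, "az": 0}

```text
time_s: 11.97
tcp_pos: [0.5251, -0.0662, 0.0962]
ee_rot: [[-0.0, 0.268, 0.963], [-0.0, 0.963, -0.268], [-1.0, -0.0, -0.0]]
wrist_force: [0.8, -0.3, 0.5]
gripper_width: 0.008
```

play_rows:
  commands:
    - {"fingers": 1, "tx": 0.001, "ty": 0, "tz": 0, "ax": 0, "ay": 0, "az": 0}
    - {"fingers": 1, "tx": 0.002, "ty": 0, "tz": 0, "ax": 0, "ay": 0, "az": 0}

```text
time_s: 12.13
tcp_pos: [0.5251, -0.0662, 0.0948]
ee_rot: [[-0.0, 0.268, 0.963], [0.0, 0.963, -0.268], [-1.0, 0.0, -0.0]]
wrist_force: [-0.4, 0.9, 0.1]
gripper_width: 0.003
```

play_rows:
  commands:
    - {"fingers": 1, "tx": 0.001, "ty": 0, "tz": 0, "ax": 0, "ay": 0, "az": 0}
    - {"fingers": 1, "tx": 0.002, "ty": 0, "tz": 0, "ax": 0, "ay": 0, "az": 0}

```text
time_s: 12.3
tcp_pos: [0.5251, -0.0662, 0.0933]
ee_rot: [[-0.0, 0.268, 0.963], [0.0, 0.963, -0.268], [-1.0, 0.0, -0.0]]
wrist_force: [-0.3, -0.1, -0.3]
gripper_width: 0.007
```

play_rows:
  commands:
    - {"fingers": 1, "tx": 0.001, "ty": 0, "tz": 0, "ax": 0, "ay": 0, "az": 0}

```text
time_s: 12.38
tcp_pos: [0.5252, -0.0662, 0.0926]
ee_rot: [[0.0, 0.268, 0.963], [0.0, 0.963, -0.268], [-1.0, 0.0, 0.0]]
wrist_force: [-0.2, -0.1, 0.8]
gripper_width: 0.006
```

play_rows:
  commands:
    - {"fingers": 1, "tx": 0.001, "ty": 0, "tz": 0, "ax": 0, "ay": 0, "az": 0}

```text
time_s: 12.47
tcp_pos: [0.5251, -0.0662, 0.0918]
ee_rot: [[-0.0, 0.268, 0.963], [0.0, 0.963, -0.268], [-1.0, 0.0, -0.0]]
wrist_force: [-0.7, 0.0, -0.3]
gripper_width: 0.008
```

play_rows:
  commands:
    - {"fingers": 1, "tx": 0.001, "ty": 0, "tz": 0, "ax": 0, "ay": 0, "az": 0}

```text
time_s: 12.55
tcp_pos: [0.5253, -0.0663, 0.0914]
ee_rot: [[0.0, 0.268, 0.964], [-0.0, 0.964, -0.268], [-1.0, -0.0, 0.0]]
wrist_force: [-1.6, 0.6, 5.9]
gripper_width: 0.006
```

play_rows:
  commands:
    - {"fingers": 1, "tx": 0.001, "ty": 0, "tz": 0, "ax": 0, "ay": 0, "az": 0}

```text
time_s: 12.63
tcp_pos: [0.5254, -0.0663, 0.0912]
ee_rot: [[0.0, 0.267, 0.964], [-0.0, 0.964, -0.267], [-1.0, -0.0, 0.0]]
wrist_force: [-2.9, 0.8, 10.2]
gripper_width: 0.008
```

play_rows:
  commands:
    - {"fingers": 1, "tx": 0.0008, "ty": 0, "tz": 0, "ax": 0, "ay": 0, "az": 0}

```text
time_s: 12.72
tcp_pos: [0.5255, -0.0663, 0.0912]
ee_rot: [[0.001, 0.267, 0.964], [-0.001, 0.964, -0.267], [-1.0, -0.0, 0.001]]
wrist_force: [-3.6, 1.4, 11.7]
gripper_width: 0.002
```

play_rows:
  commands:
    - {"fingers": 1, "tx": 0.0003, "ty": 0, "tz": 0, "ax": 0, "ay": 0, "az": 0}
    - {"fingers": 1, "tx": 0.0003, "ty": 0, "tz": 0, "ax": 0, "ay": 0, "az": 0}

```text
time_s: 12.88
tcp_pos: [0.5254, -0.0663, 0.0912]
ee_rot: [[0.001, 0.267, 0.964], [-0.0, 0.964, -0.267], [-1.0, -0.0, 0.001]]
wrist_force: [-3.2, 0.6, 9.4]
gripper_width: 0.01
```

play_rows:
  commands:
    - {"fingers": 1, "tx": 0.0008, "ty": 0, "tz": 0, "ax": 0, "ay": 0, "az": 0}
    - {"fingers": 1, "tx": 0.0008, "ty": 0, "tz": 0, "ax": 0, "ay": 0, "az": 0}

```text
time_s: 13.05
tcp_pos: [0.5255, -0.0663, 0.0911]
ee_rot: [[0.001, 0.267, 0.964], [-0.001, 0.964, -0.267], [-1.0, -0.0, 0.001]]
wrist_force: [-3.7, 1.1, 12.5]
gripper_width: 0.005
```

play_rows:
  commands:
    - {"fingers": 1, "tx": 0, "ty": 0, "tz": 0, "ax": 0, "ay": 0, "az": 0}

```text
time_s: 13.13
tcp_pos: [0.5255, -0.0663, 0.0911]
ee_rot: [[0.001, 0.267, 0.964], [-0.001, 0.964, -0.267], [-1.0, -0.0, 0.001]]
wrist_force: [-4.1, 1.5, 12.0]
gripper_width: 0.007
```

play_rows:
  commands:
    - {"fingers": 1, "tx": 0, "ty": 0, "tz": 0, "ax": 0, "ay": 0, "az": 0}

```text
time_s: 13.22
tcp_pos: [0.5255, -0.0663, 0.0911]
ee_rot: [[0.001, 0.267, 0.964], [-0.001, 0.964, -0.267], [-1.0, -0.0, 0.001]]
wrist_force: [-3.6, 0.9, 12.9]
gripper_width: 0.004
```

play_rows:
  commands:
    - {"fingers": 1, "tx": 0, "ty": 0, "tz": 0, "ax": 0, "ay": 0, "az": 0}
    - {"fingers": 1, "tx": 0, "ty": 0, "tz": 0, "ax": 0, "ay": 0, "az": 0}
    - {"fingers": 1, "tx": 0, "ty": 0, "tz": 0, "ax": 0, "ay": 0, "az": 0}
    - {"fingers": 1, "tx": 0, "ty": 0, "tz": 0, "ax": 0, "ay": 0, "az": 0}
    - {"fingers": 1, "tx": 0, "ty": 0, "tz": 0, "ax": 0, "ay": 0, "az": 0}

```text
time_s: 13.63
tcp_pos: [0.5255, -0.0663, 0.0911]
ee_rot: [[0.001, 0.267, 0.964], [-0.001, 0.964, -0.267], [-1.0, -0.0, 0.001]]
wrist_force: [-2.9, 1.3, 12.7]
gripper_width: 0.005
```

play_rows:
  commands:
    - {"fingers": 1, "tx": 0, "ty": 0, "tz": 0, "ax": 0, "ay": 0, "az": 0}
    - {"fingers": 1, "tx": 0, "ty": 0, "tz": 0, "ax": 0, "ay": 0, "az": 0}
    - {"fingers": 1, "tx": 0, "ty": 0, "tz": 0, "ax": 0, "ay": 0, "az": 0}
    - {"fingers": 1, "tx": 0, "ty": 0, "tz": 0, "ax": 0, "ay": 0, "az": 0}
    - {"fingers": 1, "tx": 0, "ty": 0, "tz": 0, "ax": 0, "ay": 0, "az": 0}

```text
time_s: 14.05
tcp_pos: [0.5255, -0.0663, 0.0911]
ee_rot: [[0.001, 0.267, 0.964], [-0.001, 0.964, -0.267], [-1.0, -0.0, 0.001]]
wrist_force: [-3.4, 1.1, 12.0]
gripper_width: 0.008
```

play_rows:
  commands:
    - {"fingers": 1, "tx": 0, "ty": 0, "tz": 0, "ax": 0, "ay": 0, "az": 0}
    - {"fingers": 1, "tx": 0, "ty": 0, "tz": 0, "ax": 0, "ay": 0, "az": 0}
    - {"fingers": 1, "tx": 0, "ty": 0, "tz": 0, "ax": 0, "ay": 0, "az": 0}
    - {"fingers": 1, "tx": 0, "ty": 0, "tz": 0, "ax": 0, "ay": 0, "az": 0}

```text
time_s: 14.38
tcp_pos: [0.5255, -0.0663, 0.0911]
ee_rot: [[0.001, 0.267, 0.964], [-0.001, 0.964, -0.267], [-1.0, -0.0, 0.001]]
wrist_force: [-4.2, 1.2, 12.6]
gripper_width: 0.005
```

play_rows:
  commands:
    - {"fingers": 1, "tx": -0.01, "ty": 0, "tz": 0, "ax": 0, "ay": 0, "az": 0}
    - {"fingers": 1, "tx": -0.04, "ty": 0, "tz": 0, "ax": 0, "ay": 0, "az": 0}
    - {"fingers": 1, "tx": -0.09, "ty": 0, "tz": 0, "ax": 0, "ay": 0, "az": 0}
    - {"fingers": 1, "tx": -0.14, "ty": 0, "tz": 0, "ax": 0, "ay": 0, "az": 0}
    - {"fingers": 1, "tx": -0.17, "ty": 0, "tz": 0, "ax": 0, "ay": 0, "az": 0}

```text
time_s: 14.8
tcp_pos: [0.5265, -0.0663, 0.2206]
ee_rot: [[0.006, 0.267, 0.964], [-0.0, 0.964, -0.267], [-1.0, 0.001, 0.005]]
wrist_force: [0.9, 0.2, 0.8]
gripper_width: 0.005
```

```bash
python3 st.py; python3 -c "
from h import *
p=cap('side')
cv2.imwrite('pics/s4.png',cv2.resize(cv2.cvtColor(p['image'],4)[150:290,220:400],None,fx=4,fy=4,interpolation=2))"
```

```text
14.8 bed tcp [-0.0981 -0.0676  0.2206] bed F [0.7827 0.4439 0.7816]
```

View pics/s4.png

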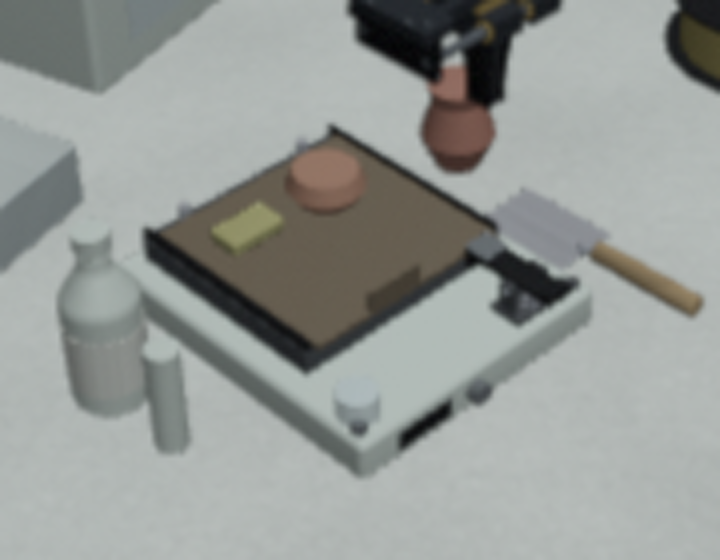

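The picture shows the catch level, with its grey pad at crop (485,245) at the plate's front edge. The plate is home, the bystanders haven't moved, and the arm is clear.

```bash
python3 -c "
from h import *
print(job.finish_job())"
```

```text
the job is handed in; nothing more can be done
None
```

The plate is home against the rear stops and the catch is snapped over in front of it. I handed the job in at about 15 s on the robot's clock; it returned no verdict.

- **Plate:** I pushed it back by the lip. It slid about 16.5 mm at 1–4 N, which matches the gap I had estimated. I then built the force up to confirm the stops. The last reading was 13 N along the bed, but about 15.4 N in total because of an 8 N vertical part. That is slightly over the 15 N you asked for and under the 20 N limit.
- **Catch:** It needed about 7 N before it snapped. I felt the home stop 22 mm below first touch, as its geometry predicts for the nose dropping fully. I held it at about 13 N for over a second, then lifted clear.
- **Last checks:** The final side picture shows the plate home, the catch level, and the tub, bottle, glue stick, scraper and vase where they were. The tray is out of that crop and the spool is only partly in it. The wrist force was about 1 N, which is noise. None of these checks failed or disagreed.

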